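Hang the jam caddy on a spring balance hook

TASK

Hang the jam caddy (the tub with the arched handle) by the top of its handle on the free hook of the spring balances under the clear breath guard. Let the sprung hook take the caddy's whole weight before you let go, so that the hook neither drops nor springs up with a jolt, and leave it hanging still. Carry it upright, be gentle with the hooks and the guard, and leave everything else on the counter where it stands.

Things in the scene. Friction and masses are not known exactly. Their poses are not given: they have to be found in the camera images.
- caddy: white open tub 84 (x) by 110 (y) by 55 mm high, fixed jam portions in it up to 46 mm, 0.15 to 0.4 kg, with a rigid arched handle, a 10 mm round bar in its plane x = 0. Bar centre line (y, z in mm): (+-51, 50), (+-52, 115), sloping shoulders to (+-12, 147), peak (0, 150). Origin: centre of the underside, z up. A grip on a shoulder, near (+-34, 129), leaves the peak free
- caddy_peak (a point): centre of the handle's bar at its peak, 150 mm above the caddy's underside
- hook_seat (a point): wire centre at the bottom of the free hook's bend, 215 mm above the counter when empty; sinks with the hook. 8 mm steel wire; x points from the open tip to the shank (away from the robot), z up. Centre line (x, z in mm): tip (-28, 22), (-18, 6), bend (-6, 0) to (12, 0), gently up to (60, 9), shank at x 68 up into the balance. A bar hung in the bend has its centre 9 mm above this point
- free_hook (a joint): how far the free hook is pulled down out of its spring balance, m: 0 when empty, at most 0.045; under the caddy's weight it comes to rest at 0.008 to 0.032, depending on how full the caddy is
- balance: the free hook with its spring balance, a steel cylinder 26 mm across and 62 mm high at x 68 mm, right under the guard, with the hook on a spring below it. Origin: where hook_seat is when the hook is empty; axes as hook_seat's
- used_hook: the same kind of hook and balance, 200 mm beside the free one along the guard, with a flat steel server (55 mm wide, hanging to 15 mm above the counter) already hanging on it
- guard: clear acrylic sheet 180 (x) by 520 (y) by 8 mm, underside 335 mm up, steel strip on its front edge, carried by posts at x 190, y +-240 mm; the balances hang from a rail at x 68. Origin: on the counter below the middle between the hooks' origins (y +-100); x as the hooks' x. The front edge is at x +50: the sheet covers all farther back, so a gripper held upright at a hook runs into it
- plain_tub: a tub like the caddy's, 84 by 110 by 55 mm, with jam portions but without a handle; stays. Origin: centre of the underside
- tongs_cup: yellow cup, 100 mm across, 112 mm high, with red tongs sticking up to 170 mm; stays. Origin: centre of the underside
- mug: white mug, 76 mm across, 90 mm high; stays. Origin: centre of the underside
- jam_jar: small jam jar, 52 mm across, 62 mm high, standing between the two hooks under the guard; stays. Origin: centre of the underside
- plate: white saucer, 120 mm across, 20 mm high; stays. Origin: centre of the underside
- cream_a: cream portion cup, 44 mm across, 29 mm high; stays. Origin: centre of the underside
- cream_b: another cream portion cup, the same size; stays. Origin: centre of the underside
Not all that is in view belongs to the job. What is shaped like the caddy but orange is not meant.

How it is judged:
By the outcome, as a careful person would: the job done as asked, in the order asked, and still so for the second after the job is handed in, with the robot touching nothing.
It also fails if it takes over 72 s, if anything falls off the work surface, if the arm or the gripper's body presses on something with over 40 N, if the wrist force passes 120 N, or if a joint passes its speed limit or range.

ROBOT

A 6-joint arm with a two-finger parallel gripper is mounted at the origin on the work surface. World frame = base frame: x ahead of the robot, y to its left, z up, the work surface at z = 0. Lengths are in m, angles in rad, forces in N, time in s.
With the tool pointing down it reaches from about 0.4 to 0.825 m from the base axis. Payload 7 kg.
Tool frame: the origin (TCP) lies at the centre of the arm's flange, where the gripper is bolted on; the fingertips stand 178 mm ahead of it and the grasp point (between the pads) lies arm.tcp_to_grasp ahead of it (arm.tcp_to_grasp is the distance from the TCP to the grasp point, in m); z points along the fingers, y is the direction in which the jaws open and shut (so a half turn about z gives the same grasp; the last joint's range is limited). The gripper opens to 88 mm and grips with 3 to 60 N. Pads are 19 mm wide; open, the fingers measure 130 mm over their backs; the gripper's body (78 mm by 193 mm) begins 47 mm behind the grasp point.
Start: joints at [1.488, 0.359, 0.012, 0, -1.224, -0.288], TCP at [0.245, 0.629, 0.405] pointing down, gripper open.
Joint ranges: [-3.07, 3.07], [-1.43, 2.12], [-1.02, 1.25], [-3.03, 1.67], [-3.05, -0], [-3.03, 3.03]. Speed limits (rad/s): [2.39, 2.39, 3.01, 3.14, 3.14, 3.14].

INTERFACE

Orientations are given as [roll, pitch, yaw] about the fixed x, y, z axes, in that order (R = Rz(yaw) Ry(pitch) Rx(roll)).
In Python, from station import arm gives the robot as it stands.
- The arm moves only by the tool move_arm, never from a script. Its argument "deltas" is a list of rows, each a list of 6 numbers: the shift along the world's x, y, z in mm, then the turn, a rotation vector about the world's x, y, z in degrees. In form: [[tx, ty, tz, ax, ay, az], ...]. A call has exactly 5 rows; each row shifts and turns the commanded pose from where the row before left it; what a row does not reach is not made up. A row lasts 1/12 s, in which the tool goes at most 41.7 mm and 7.16 degrees, less where a joint would pass 70% of its speed; a pose out of reach is approached as far as the arm can. A call with a gripper value outside its range is refused whole. "claw" is the closure in counts, from 0 (fully open) to 255 (shut), set as the call begins (left out, the last holds). The fingers move at their own pace and stop on an object; "squeeze" is the grip in N (left out, the last holds). Time passes only in rows, so rows that do not move let the fingers close, or fill a call up. It gives the time, the measured TCP pose, the force and the opening at its end, in the units of the state.
- arm.get_state(): the state, without advancing time (a new reading comes with each control period).
- arm.grab_frame(name): name is "side" or "top" or "wrist"; returns the picture (420x560x3 uint8, red, green, blue); there is no depth.
- arm.calibration(name): a dict with "intrinsics" (3x3 intrinsics, pixels), "T" (4x4, takes a point from camera to world coordinates); the wrist camera has in their place "mount" (4x4, takes a point from camera to tool coordinates, whose origin is the TCP and whose axes are the flange's). Camera axes: x right, y up, looking along -z (the intrinsics and any distortion apply to the point x, -y, -z); pixel columns grow to the right and rows downward; lengths in m; the calibration is good to about 2 mm. A picture is of the moment at which its call begins: read the wrist's pose just before it. calibration takes no time and is no camera call.
- arm.job_done(): hands the job in, once; it reports no verdict.
Trained networks look in the newest picture that a camera, given by its name, has taken for a name from the list of things; names that differ only in an ending like _2 or _b are one class to them, and where a whole thing is asked for, a point or a joint stands for the part that bears it (a point fixed in the world has none). Each returns a list of dicts, best first, with "score" (0 to 1); they miss things now and then, are a little off and sometimes report something else, mostly with a low value. They report only what shows in the picture. A call takes as long as a camera call. They do not tell look-alikes from the thing itself.
- arm.spot_in(thing, camera): "xy" ([column, row] in pixels, amid what is visible of it).
- arm.masks_of(thing, camera): "pixels" (420x560 bool, what is visible of it) and "xy" ([column, row] in pixels, amid what is visible of it).
- arm.spot_point(thing, camera): "xy" ([column, row] in pixels: a listed point, or the origin of a listed thing).
The state is a dict: "t": time; "q": joint angles; "qd": joint speeds; "joint_efforts": joint torques, N m; "eef_pos": TCP position; "ee_rot": TCP orientation; "force": force on the tool from outside, world axes, zero at the start; "moment": the same for the moment, N m; "width": finger opening in m.
Only numpy, scipy, OpenCV 4.12 (cv2) and the standard library are available. Lean on these libraries where they do the work, as an engineer would, in place of code of your own. Each camera call takes 0.05 s, during which the arm holds its last target. There are 200 camera calls.

## Working session

There is one attempt and no reset: what is moved stays moved. The work goes in short steps, Python scripts to look and compute and a tool call to move; the robot and the scene stay as the last step left them, time stands still between calls to the robot, and variables do not carry over. Pictures are saved under pics/ and viewed, about 8 in all and at most 12, crops included, and the job is handed in when it is done.

Besides the shell and the picture viewer there is one more tool, called after "Request:" as name(argument=value, ...), one argument or row to a line, values as JSON. move_arm: Moves the arm, as the interface text tells. Its arguments: {"type":"object","properties":{"deltas":{"type":"array","items":{"type":"array","items":{"type":"number"}}},"claw":{"type":"number"},"squeeze":{"type":"number"}},"required":["deltas"]}

```bash
mkdir -p pics; ls; cat > h.py <<'E'
import numpy as np, cv2
from scipy.spatial.transform import Rotation as R
from station import arm
def cam(name, st=None):
    c=arm.calibration(name); K=np.array(c["intrinsics"])
    if name=="wrist":
        st=st or arm.get_state(); T=np.eye(4); T[:3,:3]=R.from_euler('xyz',st["ee_rot"]).as_matrix(); T[:3,3]=st["eef_pos"]
        T=T@np.array(c["mount"])
    else: T=np.array(c["T"])
    return K,T
def ray(ct,uv):
    K,T=ct; d=np.linalg.inv(K)@[uv[0],uv[1],1]; d=T[:3,:3]@[d[0],-d[1],-d[2]]
    return T[:3,3],d/np.linalg.norm(d)
def proj(ct,p):
    K,T=ct; q=T[:3,:3].T@(np.array(p)-T[:3,3]); v=K@[q[0],-q[1],-q[2]]; return v[:2]/v[2]
def tri(rays):
    A=0;b=0
    for o,d in rays:
        P=np.eye(3)-np.outer(d,d); A=A+P; b=b+P@o
    x=np.linalg.solve(A,b); return x,[float(np.linalg.norm((np.eye(3)-np.outer(d,d))@(x-o))) for o,d in rays]
def onz(r,z): o,d=r; return o+d*(z-o[2])/d[2]
def save(img,n): cv2.imwrite("pics/"+n+".png",img[:,:,::-1])
E
python3 - <<'E'
from h import *
np.set_printoptions(precision=3,suppress=True)
print(arm.get_state(), arm.tcp_to_grasp)
ims=[]
for n in ["side","top"]:
    im=arm.grab_frame(n); save(im,n+"0"); ims.append(im)
    print(n,arm.calibration(n).keys()); K,T=cam(n); print(K,T)
    for t in ["caddy","caddy_peak","hook_seat","balance","used_hook","guard","plain_tub","tongs_cup","mug","jam_jar","plate","cream_a"]:
        r=arm.spot_point(t,n); print(n,t,[(np.round(d["xy"]).tolist(),round(d["score"],2)) for d in r[:3]])
save(cv2.resize(np.vstack(ims),(560,840))[:, :],"x")
E
```

```text
pics
{'t': 0.0, 'q': array([ 1.488,  0.359,  0.011, -0.   , -1.224, -0.288]), 'qd': array([-0.001, -0.   ,  0.   ,  0.001,  0.   , -0.   ]), 'joint_efforts': array([ -0.   , -58.271,  29.304,   6.997,   0.007,  -0.   ]), 'eef_pos': array([0.245, 0.629, 0.404]), 'ee_rot': array([ 3.14 , -0.   , -0.371]), 'force': array([-0.517,  0.236,  0.002]), 'moment': array([-0.032, -0.017, -0.056]), 'width': 0.08747403543899913} 0.1593
side dict_keys(['intrinsics', 'T'])
[[481.442   0.    272.275]
 [  0.    481.442 215.356]
 [  0.      0.      1.   ]] [[ 0.966  0.134 -0.219  0.195]
 [-0.257  0.488 -0.834 -1.034]
 [-0.005  0.863  0.506  0.807]
 [ 0.     0.     0.     1.   ]]
side caddy [([220.0, 416.0], 0.89), ([342.0, 383.0], 0.74)]
side caddy_peak [([345.0, 328.0], 0.88), ([313.0, 318.0], 0.65)]
side hook_seat [([330.0, 189.0], 0.48)]
side balance [([332.0, 186.0], 0.89)]
side used_hook [([300.0, 156.0], 0.62)]
side guard []
side plain_tub [([311.0, 319.0], 0.72)]
side tongs_cup [([377.0, 296.0], 0.76)]
side mug [([237.0, 196.0], 0.74)]
side jam_jar [([326.0, 230.0], 0.63), ([301.0, 158.0], 0.38
[... 158 characters left out ...]
3 ]
 [  0.    453.152 208.862]
 [  0.      0.      1.   ]] [[ 0.004  0.999 -0.055  0.393]
 [-1.     0.003 -0.018  0.028]
 [-0.018  0.055  0.998  1.404]
 [ 0.     0.     0.     1.   ]]
top caddy [([438.0, 199.0], 0.59)]
top caddy_peak [([452.0, 198.0], 0.67), ([459.0, 288.0], 0.58), ([368.0, 191.0], 0.41)]
top hook_seat [([288.0, 139.0], 0.66)]
top balance [([286.0, 142.0], 0.44)]
top used_hook [([208.0, 151.0], 0.87)]
top guard [([359.0, 134.0], 0.24)]
top plain_tub [([373.0, 192.0], 0.95)]
top tongs_cup [([360.0, 134.0], 0.83)]
top mug [([158.0, 210.0], 0.77)]
top jam_jar [([248.0, 139.0], 0.85)]
top plate [([422.0, 159.0], 0.85)]
top cream_a [([287.0, 223.0], 0.74), ([329.0, 158.0], 0.56)]
```

View pics/side0.png

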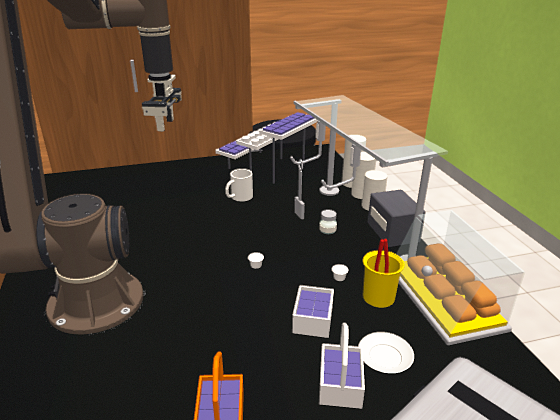

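View pics/top0.png

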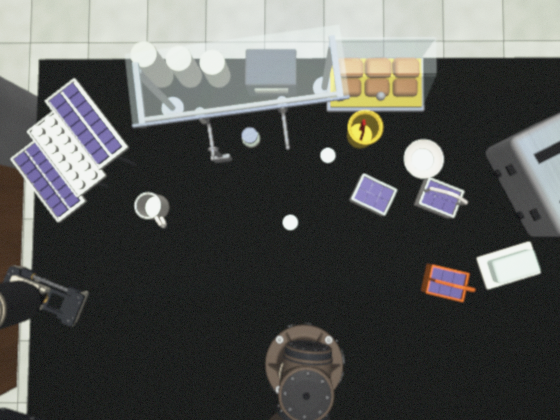

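Side view: the white caddy with a handle is at (342,370), the orange look-alike at (220,395) and the plain tub at (313,310). The free hook is near (330,188), and the used hook with its server near (299,165). Top view: white caddy (440,197), orange (447,283), plain tub (373,193), free hook (287,130). The caddy meant is the white one with the handle. I'll confirm that in a crop and triangulate.

```bash
python3 - <<'E'
from h import *
np.set_printoptions(precision=4,suppress=True)
S,Tp=cam("side"),cam("top")
def best(f,t,c,near):
    r=f(t,c); r=[d for d in r if np.hypot(*(np.array(d["xy"])-near))<25]
    return r[0] if r else None
si=arm.grab_frame("side"); ti=arm.grab_frame("top")
for t,a,b in [("caddy",(342,383),(438,199)),("caddy_peak",(345,328),(452,198)),("hook_seat",(330,189),(288,139)),("balance",(332,186),(288,139)),("used_hook",(300,156),(208,151)),("plain_tub",(311,319),(373,192)),("tongs_cup",(377,296),(360,134)),("mug",(237,196),(158,210)),("jam_jar",(326,230),(248,139)),("cream_a",(336,275),(329,158)),("plate",(386,359),(422,159))]:
    ra,rb=best(arm.spot_point,t,"side",a),best(arm.spot_point,t,"top",b)
    if ra and rb: print(t,ra["xy"],rb["xy"],*tri([ray(S,ra["xy"]),ray(Tp,rb["xy"])]))
    else: print(t,ra and ra["xy"],rb and rb["xy"])
m=best(arm.masks_of,"caddy","top",(438,199))
if m:
    r=cv2.minAreaRect(np.argwhere(m["pixels"])[:,::-1].astype(np.float32)); print(r); bx=cv2.boxPoints(r); print([onz(ray(Tp,p),.055) for p in bx])
A=cv2.resize(si[110:410,260:410],(400,800//1),interpolation=3)[:600]
A=cv2.resize(si[290:410,290:400],(400,436),interpolation=3)
B=cv2.resize(ti[170:225,405:480],(400,293),interpolation=3)
C=cv2.resize(si[140:215,285:370],(400,353),interpolation=3)
D=cv2.resize(ti[90:160,250:330],(400,247),interpolation=3)
pad=lambda x,h: cv2.copyMakeBorder(x,0,max(0,h-x.shape[0]),0,0,0)[:h]
L=np.vstack([A,pad(B,164)]); 
out=np.hstack([pad(cv2.resize(np.vstack([A,B]),(400,600)),600),pad(np.vstack([C,D]),600)])
save(out,"crop1")
E
```

```text
caddy [338.5, 384.1] [437.0, 198.3] [ 0.5015 -0.4093  0.0023] [0.0022800287415162073, 0.0022800287415161817]
caddy_peak [347.1, 332.6] [448.8, 195.3] [ 0.5057 -0.4021  0.1375] [0.004381092671287886, 0.00438109267128783]
hook_seat [329.2, 187.1] [287.6, 139.5] [0.6407 0.0484 0.215 ] [0.0014767472316198592, 0.0014767472316197876]
balance [334.5, 186.7] [285.8, 140.1] [0.648  0.0508 0.2125] [0.007072291913399225, 0.0070722919133989655]
used_hook [300.2, 157.8] [208.5, 151.1] [0.6172 0.2565 0.215 ] [0.0062410248396347805, 0.006241024839634974]
plain_tub [312.3, 318.0] [372.1, 196.1] [ 0.51   -0.2101  0.0054] [0.0003130232708331489, 0.0003130232708331867]
tongs_cup [380.3, 296.2] [357.9, 136.6] [ 0.7028 -0.1704 -0.0024] [0.006071404474909816, 0.0060714044749097]
mug [237.5, 195.6] [157.2, 208.4] [0.4651 0.4573 0.0039] [0.004856514478151236, 0.004856514478151217]
jam_jar [328.5, 229.0] [251.4, 138.8] [0.6909 0.1643 0.0028] [0.002093697287285284, 0.002093697287285524]
cream_a [338.2, 274.5] [326.5, 155.9] [ 0.6335 -0.0692  0.008 ] [0.0006858402977153882, 0.0006858402977154746]
plate [386.6, 357.8] [424.3, 157.8] [ 0.6278 -0.3715  0.0044] [0.00138244989842302, 0.0013824498984231096]
((440.8793029785156, 198.55172729492188), (47.35231018066406, 31.939598083496094), 21.801410675048828)
[array([ 0.4806, -0.3223,  0.055 ]), array([ 0.5692, -0.3585,  0.055 ]), array([ 0.5169, -0.4876,  0.055 ]), array([ 0.4288, -0.4512,  0.055 ])]
```

View pics/crop1.png

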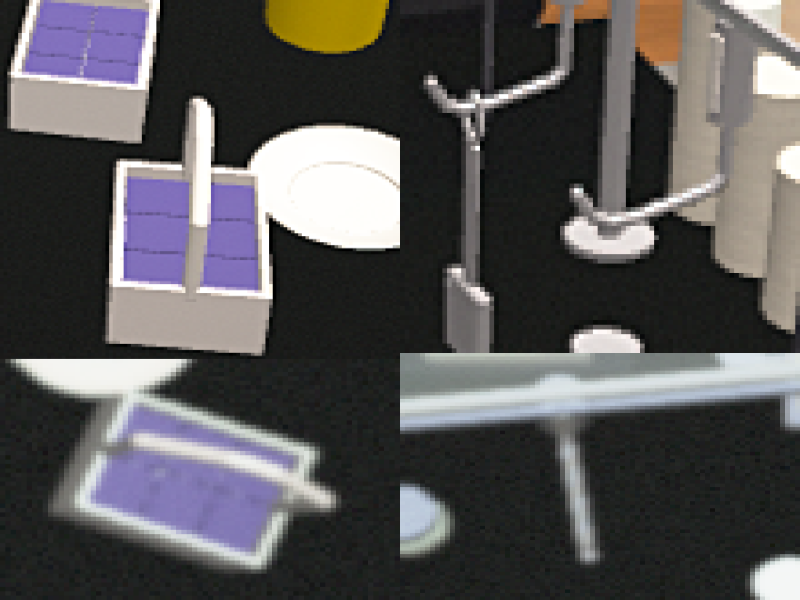

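The crop confirms the white handled caddy (side ~(342,370)) and the empty hook, with its tip at side ~(323,180) and bend ~(329,187). Next I refine the yaws with corner pixels and plan the grasp poses.

```bash
python3 - <<'E'
from h import *
from scipy.optimize import least_squares
np.set_printoptions(precision=4,suppress=True)
S,Tp=cam("side"),cam("top")
tc=[(429.0,178.2),(465,191.2),(454.7,218.1),(420.4,203.3)]
# model corners in caddy frame, order: +x+y, +x-y, -x-y, -x+y
mc=np.array([(42,55,55),(42,-55,55),(-42,-55,55),(-42,55,55)])/1e3
# side crop A: scale 400/110=3.636 h, 3.636*.823 v
sc=[(115,162),(258,170),(270,290),(112,285)]
sp=[(290+x/3.636,290+y/(3.636*.823)) for x,y in sc] # +y-x, +y+x, -y+x,-y-x
order=[3,0,1,2]
pk_top=None
def T(p,m): c,s=np.cos(p[2]),np.sin(p[2]); return np.array([p[0]+c*m[0]-s*m[1],p[1]+s*m[0]+c*m[1],m[2]+p[3]])
def f(p):
    r=[proj(Tp,T(p,m))-u for m,u in zip(mc,tc)]+[proj(S,T(p,mc[o]))-u for o,u in zip(order,sp)]
    return np.ravel(r)
s=least_squares(f,[.50,-.41,-.33,0],loss="soft_l1"); print("caddy",s.x,np.degrees(s.x[2]),np.round(s.fun,1))
print("peak",proj(S,T(s.x,(0,0,.15))),proj(Tp,T(s.x,(0,0,.15))))
tip,e=tri([ray(S,(322.6,180.4)),ray(Tp,(287.6,148.6))]); print("tip",tip,e)
c1=onz(ray(S,(353.4,178.2)),.224+0); c2=onz(ray(Tp,(283.6,111.8)),.224); print("corner side/top",c1,c2)
for z in(.223,.215):print("bend side",z,onz(ray(S,(328.6,186.7)),z), onz(ray(S,(322.6,180.4)),.237), onz(ray(Tp,(287.6,148.6)),.237))
# guard front edge top strip z ~.343 : pixels (135,124)-(343,97)
a,b=onz(ray(Tp,(135,124)),.34),onz(ray(Tp,(343,97)),.34); print(a,b,np.degrees(np.arctan2(a[0]-b[0],b[1]-a[1])))
E
```

```text
caddy [ 0.5022 -0.4085 -0.3629  0.002 ] -20.791609545668244 [ 0.6 -0.6 -0.3 -0.4  0.3 -0.9 -0.5  0.6 -0.6 -0.7  0.2 -0.4  0.1  2.
 -0.6  0.1]
peak [344.979  329.9344] [453.4794 194.599 ]
tip [0.6159 0.0468 0.2384] [0.002503696758240702, 0.0025036967582407446]
corner side/top [0.7157 0.0647 0.224 ] [0.7141 0.0587 0.224 ]
bend side 0.223 [0.6324 0.0362 0.223 ] [0.6196 0.0496 0.237 ] [0.6137 0.0476 0.237 ]
bend side 0.215 [0.6384 0.0509 0.215 ] [0.6196 0.0496 0.237 ] [0.6137 0.0476 0.237 ]
[0.6533 0.411  0.34  ] [ 0.7181 -0.0855  0.34  ] -172.56505484748521
```

```bash
cat >> h.py <<'E'
np.set_printoptions(precision=4,suppress=True)
G=0.1593
def Rg(yaw,th=55,flip=1):
    # grasp rotation on the -y shoulder, caddy frame turned by yaw (deg)
    th=np.radians(th); n=np.array([0,-.624,.781]); t=np.array([0,.781,.624]); s,c=np.sin(th),np.cos(th)
    a=s*np.array([1,0,0])-c*n; j=(c*np.array([1,0,0])+s*n)*flip
    M=np.column_stack([np.cross(j,a),j,a]); return R.from_euler('z',yaw,degrees=True).as_matrix()@M
def pose():
    st=arm.get_state(); return np.array(st["eef_pos"]),R.from_euler('xyz',st["ee_rot"]).as_matrix(),st
def todo(p1,R1):
    p,M,st=pose(); rv=R.from_matrix(R1@M.T).as_rotvec(degrees=True)
    print("shift mm",(p1-p)*1e3,"rotvec deg",rv,np.linalg.norm(rv)); return rv
def capt(origin,yaw,m): return np.array(origin)+R.from_euler('z',yaw,degrees=True).as_matrix()@(np.array(m)/1e3)
E
python3 - <<'E'
from h import *
o=[.5022,-.4085,0]; y=-20.8
g=capt(o,y,(0,-34,129))
for fl in (1,-1):
    M=Rg(y,55,fl); print(fl,M[:,2],M[:,1]); print("grasp TCP",g-G*M[:,2],"pre",g-(G+.08)*M[:,2]); todo(g-(G+.08)*M[:,2],M)
    Mh=Rg(7.8,55,fl); gh=np.array([.645,.05,.224])+R.from_euler('z',7.8,degrees=True).apply([0,-.034,-.021]); print("hook TCP",gh-G*Mh[:,2])
# orange look-alike extents
print([onz(ray(cam("top"),u),.055) for u in [(428,265),(470,300)]])
E
```

```text
1 [ 0.8929  0.0437 -0.448 ] [ 0.3547 -0.6815  0.6398]
grasp TCP [ 0.3479 -0.4472  0.2004] pre [ 0.2765 -0.4507  0.2362]
shift mm [   31.8511 -1079.8174  -168.4332] rotvec deg [-35.6288 -56.8529  62.1643] 91.46615640108789
hook TCP [ 0.5281 -0.0579  0.2744]
-1 [ 0.8929  0.0437 -0.448 ] [-0.3547  0.6815 -0.6398]
grasp TCP [ 0.3479 -0.4472  0.2004] pre [ 0.2765 -0.4507  0.2362]
shift mm [   31.8511 -1079.8174  -168.4332] rotvec deg [ 62.038  -38.8846 -97.2842] 121.75771464749207
hook TCP [ 0.5281 -0.0579  0.2744]
[array([ 0.3024, -0.3644,  0.055 ]), array([ 0.201 , -0.4854,  0.055 ])]
```

Request:
move_arm(
  deltas=[
    [13, -35, 0, 0, 0, 0],
    [13, -38, 0, 0, 0, 0],
    [13, -38, 0, 0, 0, 0],
    [13, -38, 0, 0, 0, 0],
    [13, -38, 0, 0, 0, 0],
  ],
)

```text
t: 2.97
eef_pos: [0.3099, 0.4403, 0.4046]
ee_rot: [-3.141, -0.0, -0.37]
force: [1.3, -0.3, 1.0]
width: 0.0878
```

Request:
move_arm(
  deltas=[
    [13, -38, 0, 0, 0, 0],
    [13, -38, 0, 0, 0, 0],
    [13, -38, 0, 0, 0, 0],
    [13, -38, 0, 0, 0, 0],
    [13, -38, 0, 0, 0, 0],
  ],
)

```text
t: 3.38
eef_pos: [0.3747, 0.2501, 0.4051]
ee_rot: [-3.141, -0.0, -0.37]
force: [1.0, 0.4, -0.3]
width: 0.0875
```

```bash
python3 - <<'E'
from h import *
o=[.5022,-.4085,0]; y=-20.8; th=50
g=capt(o,y,(0,-34,129)); M=Rg(y,th)
a,j=M[:,2],M[:,1]; print("a",a,"j",j); t=g-G*a
print("grasp",t,"pre",t-.06*a+.04*j); todo(t-.06*a+.04*j,M)
E
```

```text
a [ 0.8586  0.1029 -0.502 ] j [ 0.4311 -0.6751  0.5983]
grasp [ 0.3534 -0.4567  0.209 ] pre [ 0.3191 -0.4899  0.263 ]
shift mm [ -55.559  -739.9782 -142.0478] rotvec deg [-30.9882 -55.6075  64.8177] 90.85040540179747
```

Request:
move_arm(
  deltas=[
    [6, -36, 2, 0, 0, 0],
    [6, -36, 2, 0, 0, 0],
    [6, -36, 2, 0, 0, 0],
    [6, -36, 2, 0, 0, 0],
    [6, -36, 2, 0, 0, 0],
  ],
)

```text
t: 3.8
eef_pos: [0.4043, 0.0703, 0.4153]
ee_rot: [-3.14, -0.001, -0.37]
force: [1.2, 0.2, 0.1]
width: 0.0876
```

Request:
move_arm(
  deltas=[
    [-1, -30, 0, -2, -3.7, 4.3],
    [-1, -32, 0, -2, -3.7, 4.3],
    [-2, -32, -2, -2, -3.7, 4.3],
    [-3, -32, -2, -2, -3.7, 4.3],
    [-3, -32, -2, -2, -3.7, 4.3],
  ],
)

```text
t: 4.22
eef_pos: [0.3939, -0.087, 0.409]
ee_rot: [3.021, -0.35, 0.035]
force: [0.8, -1.3, 0.4]
width: 0.0878
```

Request:
move_arm(
  deltas=[
    [-3, -32, -2, -2, -3.7, 4.3],
    [-3, -32, -2, -2, -3.7, 4.3],
    [-3, -32, -3, -2, -3.7, 4.3],
    [-3, -32, -3, -2, -3.7, 4.3],
    [-3, -32, -3, -2, -3.7, 4.3],
  ],
)

```text
t: 4.63
eef_pos: [0.381, -0.2178, 0.3977]
ee_rot: [2.813, -0.567, 0.434]
force: [0.4, -0.8, -0.1]
width: 0.0878
```

```bash
cat > g.py <<'E'
from h import *
import sys
o=[.5022,-.4085,0]; y=-20.8; th=50
g=capt(o,y,(0,-34,129)); M=Rg(y,th); a,j=M[:,2],M[:,1]; t=g-G*a
if __name__=="__main__":
    p,_,st=pose(); print(p,st["q"]); todo(t-.06*a+.04*j,M)
E
python3 g.py
```

```text
[ 0.381  -0.2178  0.3977] [-0.0461 -0.2248 -0.7993  0.1493 -0.3551  1.831 ]
shift mm [ -61.8876 -272.0834 -134.7026] rotvec deg [-12.9784 -22.71    25.4557] 36.499013700069014
```

Request:
move_arm(
  deltas=[
    [2, -33, -4, -2.0, -3.6, 4.0],
    [2, -33, -6, -2.0, -3.6, 4.0],
    [0, -33, -8, -2.0, -3.6, 4.0],
    [-4, -33, -10, -2.0, -3.6, 4.0],
    [-5, -33, -10, -2.0, -3.6, 4.0],
  ],
)

```text
t: 5.05
eef_pos: [0.3713, -0.2858, 0.3791]
ee_rot: [2.714, -0.61, 0.611]
force: [-1.1, -1.0, -1.7]
width: 0.0875
```

```bash
python3 g.py
```

```text
[ 0.3713 -0.2858  0.3791] [-0.3702 -0.1071 -0.535  -0.4527 -0.4801  2.7473]
shift mm [ -52.2447 -204.0725 -116.1222] rotvec deg [ -9.6888 -18.3648  18.5798] 27.863055996900542
```

q6 is nearing its range limit (2.75 of 3.03), so I'll use the equivalent grasp a half turn about the tool axis away.

```bash
python3 - <<'E'
from h import *
p,M,st=pose(); print(p,"tool z*7",7*M[:,2])
E
```

```text
[ 0.3713 -0.2858  0.3791] tool z*7 [ 4.6533 -0.2889 -5.2214]
```

Request:
move_arm(
  deltas=[
    [0, -5, 0, 4.7, -0.3, -5.2],
    [0, -5, 0, 4.7, -0.3, -5.2],
    [0, -5, 0, 4.7, -0.3, -5.2],
    [0, -5, 0, 4.7, -0.3, -5.2],
    [0, -5, 0, 4.7, -0.3, -5.2],
  ],
)

```text
t: 5.47
eef_pos: [0.371, -0.3109, 0.3789]
ee_rot: [-3.062, -0.725, -0.175]
force: [-0.3, -0.5, 0.2]
width: 0.0877
```

```bash
sed -i 's/M=Rg(y,th)/M=Rg(y,th,-1)/; s/+.04\*j/-.04*j/' g.py; python3 g.py; python3 -c "
from h import *
print(pose()[1])"
```

```text
[ 0.371  -0.3109  0.3789] [-0.4633 -0.0666 -0.4682 -0.5333 -0.5468  2.2603]
shift mm [ -51.8616 -178.9917 -115.8944] rotvec deg [ 99.8366  -5.9914 -75.8766] 125.54085218012763
[[ 0.737  -0.1215  0.6649]
 [-0.1303 -0.9908 -0.0367]
 [ 0.6632 -0.0596 -0.7461]]
```

Request:
move_arm(
  deltas=[
    [0, -7, -2, 5.5, -0.3, -4.2],
    [0, -7, -2, 5.5, -0.3, -4.2],
    [0, -7, -2, 5.5, -0.3, -4.2],
    [0, -7, -2, 5.5, -0.3, -4.2],
    [0, -7, -2, 5.5, -0.3, -4.2],
  ],
)

```text
t: 5.88
eef_pos: [0.3712, -0.3459, 0.369]
ee_rot: [-2.536, -0.507, -0.857]
force: [-0.8, -0.3, -1.3]
width: 0.0877
```

Request:
move_arm(
  deltas=[
    [0, -8, -2, 5.5, -0.3, -4.2],
    [0, -8, -2, 5.5, -0.3, -4.2],
    [0, -8, -2, 5.5, -0.3, -4.2],
    [0, -8, -2, 5.5, -0.3, -4.2],
    [0, -8, -2, 5.5, -0.3, -4.2],
  ],
)

```text
t: 6.3
eef_pos: [0.371, -0.3861, 0.3588]
ee_rot: [-2.28, -0.094, -1.309]
force: [-0.7, -0.1, -0.4]
width: 0.0875
```

Request:
move_arm(
  deltas=[
    [-2, -10, -2, 5.5, -0.3, -4.2],
    [-2, -10, -2, 5.5, -0.3, -4.2],
    [-2, -10, -2, 5.5, -0.3, -4.2],
    [-2, -10, -2, 5.5, -0.3, -4.2],
    [-2, -10, -2, 5.5, -0.3, -4.2],
  ],
)

```text
t: 6.72
eef_pos: [0.3609, -0.4362, 0.3487]
ee_rot: [-2.216, 0.38, -1.673]
force: [0.2, -0.7, -0.2]
width: 0.0876
```

```bash
python3 g.py
```

```text
[ 0.3609 -0.4362  0.3487] [-0.9909  0.2114 -0.1607 -1.087  -1.0339  1.2173]
shift mm [-41.7682 -53.6869 -85.6305] rotvec deg [ 17.0618  -1.3214 -13.2732] 21.65703134978817
```

Request:
move_arm(
  deltas=[
    [-5, -12, -5, 4.3, -0.3, -3.3],
    [-5, -13, -10, 4.3, -0.3, -3.3],
    [-5, -14, -15, 4.3, -0.3, -3.3],
    [-5, -14, -15, 4.2, -0.4, -3.4],
    [0, 0, 0, 0, 0, 0],
  ],
)

```text
t: 7.13
eef_pos: [0.3396, -0.49, 0.3]
ee_rot: [-2.274, 0.677, -1.939]
force: [0.2, 0.5, -0.1]
width: 0.0876
```

```bash
python3 - <<'E'
from h import *
import g as q
p,M,st=pose(); print(p,st["q"],st["force"]); todo(q.t-.06*q.a-.04*q.j,q.M)
im=arm.grab_frame("wrist"); W=cam("wrist",st)
for t in ["caddy_peak","caddy"]:
    print(t,[(d["xy"],round(d["score"],2)) for d in arm.spot_point(t,"wrist")[:3]])
save(im,"w1")
# overlay predicted handle
P=[(-51,50),(-52,115),(-12,147),(0,150),(12,147),(52,115),(51,50)]
v=im.copy()
pts=[proj(W,capt(q.o,q.y,(0,yy,zz))) for yy,zz in P]; print(np.round(pts,1).tolist())
cv2.polylines(v,[np.round(pts).astype(np.int32)],False,(255,0,0),1)
rim=[proj(W,capt(q.o,q.y,(x,yy,55))) for x,yy in [(42,55),(42,-55),(-42,-55),(-42,55)]]
cv2.polylines(v,[np.round(rim).astype(np.int32)],True,(0,255,0),1)
save(v,"w1o")
E
```

```text
[ 0.3396 -0.49    0.3   ] [-1.1199  0.3344 -0.128  -1.1908 -1.0746  1.0341] [ 0.1658  0.5258 -0.0688]
shift mm [-20.5152   0.1099 -36.9983] rotvec deg [-0.2294 -0.169   0.1141] 0.3069799476351261
caddy_peak [([380.2, 245.3], 0.76)]
caddy [([458.2, 117.3], 0.69)]
[[423.4, 104.1], [380.6, 163.6], [373.8, 233.0], [376.2, 245.0], [382.3, 250.3], [411.3, 246.1], [442.0, 192.8]]
```

View pics/w1o.png

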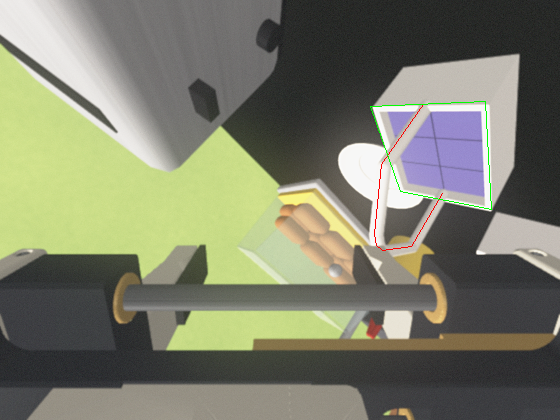

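Wrist view: the predicted handle and rim lie on the white caddy to within ~4 px (peak seen at (380,245), predicted (376,245)). Moving to the pre-grasp, then checking once more.

Request:
move_arm(
  deltas=[
    [-5, 0, -9, 0, 0, 0],
    [-5, 0, -9, 0, 0, 0],
    [-5, 0, -9, 0, 0, 0],
    [-5, 0, -10, -0.2, -0.2, 0.1],
    [0, 0, 0, 0, 0, 0],
  ],
)

```text
t: 7.7
eef_pos: [0.3199, -0.4876, 0.2642]
ee_rot: [-2.265, 0.67, -1.926]
force: [-0.6, 0.9, -0.7]
width: 0.0873
```

```bash
python3 - <<'E'
from h import *
import g as q
p,M,st=pose(); print(p); todo(q.t,q.M)
im=arm.grab_frame("wrist"); save(im,"w2"); W=cam("wrist",st)
r=arm.spot_point("caddy_peak","wrist"); print([(d["xy"],d["score"]) for d in r[:2]])
pk=capt(q.o,q.y,(0,0,150)); print(proj(W,pk))
if r:
    o,d=ray(W,r[0]["xy"]); e=(pk-o)-d*((pk-o)@d); print("peak offset seen-pred mm",-e*1e3,"along j,a,t:",-1e3*(e@q.M))
m=arm.masks_of("caddy","wrist"); 
E
```

```text
[ 0.3199 -0.4876  0.2642]
shift mm [ 33.4809  30.9395 -55.2017] rotvec deg [ 0.2567  0.0891 -0.2874] 0.39554200461229605
[([334.7, 277.1], 0.71)]
[333.2484 276.0879]
peak offset seen-pred mm [-0.7926  1.0716 -0.0106] along j,a,t: [-0.5559  1.0716 -0.5648]
```

Request:
move_arm(
  deltas=[
    [3, 3, -5.5, 0, 0, 0],
    [3, 3, -5.5, 0, 0, 0],
    [3, 3, -5.5, 0, 0, 0],
    [3, 3, -5.5, 0, 0, 0],
    [3.5, 3, -5.5, 0, 0, 0],
  ],
)

```text
t: 8.27
eef_pos: [0.337, -0.4729, 0.2386]
ee_rot: [-2.262, 0.669, -1.924]
force: [-0.4, -0.4, -0.2]
width: 0.0873
```

Request:
move_arm(
  deltas=[
    [3.5, 3, -5.5, 0, 0, 0],
    [3.5, 3, -5.5, 0, 0, 0],
    [3.5, 3, -5.5, 0, 0, 0],
    [3.5, 3.5, -5.5, 0, 0, 0],
    [4, 3.5, -5.5, 0.2, 0.1, -0.3],
  ],
)

```text
t: 8.68
eef_pos: [0.3549, -0.4572, 0.211]
ee_rot: [-2.266, 0.671, -1.932]
force: [-0.2, 0.6, -0.5]
width: 0.088
```

Request:
move_arm(
  deltas=[
    [0, 0, 0, 0, 0, 0],
    [0, 0, 0, 0, 0, 0],
    [0, 0, 0, 0, 0, 0],
    [0, 0, 0, 0, 0, 0],
    [0, 0, 0, 0, 0, 0],
  ],
  claw=140,
  squeeze=10,
)

```text
t: 9.1
eef_pos: [0.3545, -0.4578, 0.2121]
ee_rot: [-2.265, 0.671, -1.932]
force: [-0.3, 0.1, 0.2]
width: 0.0598
```

```bash
python3 - <<'E'
from h import *
import g as q
p,M,st=pose(); print(p,st["force"],st["moment"],st["q"]); todo(q.t,q.M)
im=arm.grab_frame("wrist"); W=cam("wrist",st)
v=im.copy()
P=[(-51,50),(-52,115),(-12,147),(0,150),(12,147),(52,115),(51,50)]
pts=[proj(W,capt(q.o,q.y,(0,yy,zz))) for yy,zz in P]
cv2.polylines(v,[np.round(pts).astype(np.int32)],False,(255,0,0),1)
cv2.circle(v,tuple(int(x) for x in proj(W,p+M[:,2]*G)),4,(0,255,0),1)
save(v,"w3")
E
```

```text
[ 0.3545 -0.4578  0.2121] [-0.299   0.0624  0.1846] [-0.219  2.79  -0.015] [-1.1093  0.4406 -0.2193 -1.3111 -1.0021  1.2598]
shift mm [-1.1496  1.0873 -3.1276] rotvec deg [0.2577 0.1037 0.0238] 0.2788360632864212
```

View pics/w3.png

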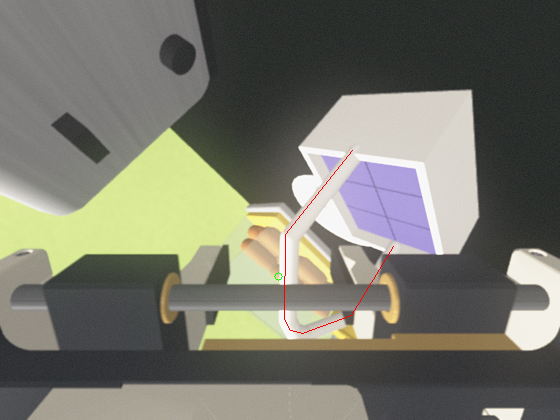

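Wrist view 3: the shoulder bar runs vertically at (289,277) between the pads, ~3.5 mm off centre. I'll correct that and close.

Request:
move_arm(
  deltas=[
    [-0.5, 0.5, -1.5, 0.1, 0, 0],
    [-0.5, 0.5, -1.5, 0.1, 0.1, 0],
    [0, 0, 0, 0, 0, 0],
    [0, 0, 0, 0, 0, 0],
    [0, 0, 0, 0, 0, 0],
  ],
  claw=255,
  squeeze=10,
)

```text
t: 9.57
eef_pos: [0.3536, -0.4565, 0.2086]
ee_rot: [-2.269, 0.674, -1.934]
force: [0.5, -0.1, 0.2]
width: 0.0224
```

Request:
move_arm(
  deltas=[
    [0, 0, 0, 0, 0, 0],
    [0, 0, 0, 0, 0, 0],
    [0, 0, 0, 0, 0, 0],
    [0, 0, 0, 0, 0, 0],
    [0, 0, 0, 0, 0, 0],
  ],
  squeeze=25,
)

```text
t: 9.98
eef_pos: [0.3535, -0.4565, 0.2086]
ee_rot: [-2.269, 0.674, -1.934]
force: [-1.0, 0.3, -0.8]
width: 0.0088
```

Request:
move_arm(
  deltas=[
    [0, 0, 0, 0, 0, 0],
    [0, 0, 0, 0, 0, 0],
    [0, 0, 0, 0, 0, 0],
    [0, 0, 0, 0, 0, 0],
    [0, 0, 0, 0, 0, 0],
  ],
  squeeze=55,
)

```text
t: 10.4
eef_pos: [0.3536, -0.4565, 0.2087]
ee_rot: [-2.269, 0.674, -1.934]
force: [-0.6, -1.0, -1.6]
width: 0.0086
```

Request:
move_arm(
  deltas=[
    [0, 0, 1, 0, 0, 0],
    [0, 0, 2, 0, 0, 0],
    [0, 0, 3, 0, 0, 0],
    [0, 0, 3, 0, 0, 0],
    [0, 0, 3, 0, 0, 0],
  ],
)

```text
t: 10.82
eef_pos: [0.3536, -0.4565, 0.2211]
ee_rot: [-2.269, 0.674, -1.934]
force: [-0.7, -0.1, -2.0]
width: 0.0083
```

Request:
move_arm(
  deltas=[
    [0, 0, 6, 0, 0, 0],
    [0, 0, 8, 0, 0, 0],
    [0, 0, 8, 0, 0, 0],
    [0, 0, 5, 0, 0, 0],
    [0, 0, 2, 0, 0, 0],
  ],
)

```text
t: 11.23
eef_pos: [0.3538, -0.4566, 0.2514]
ee_rot: [-2.267, 0.672, -1.933]
force: [-1.3, 0.3, -2.1]
width: 0.0081
```

```bash
python3 - <<'E'
from h import *
import g as q
p,M,st=pose(); print(p,st["force"],st["moment"],st["width"])
dz=p[2]-q.t[2]
f=[]
for c in ("side","wrist"):
    s=arm.get_state(); im=arm.grab_frame(c); f.append(arm.get_state()["force"]); 
    v=im.copy(); W=cam(c,s)
    dp=p-q.t
    for P in [[(0,yy,zz) for yy,zz in [(-51,50),(-52,115),(-12,147),(0,150),(12,147),(52,115),(51,50)]],[(42,55,55),(42,-55,55),(-42,-55,55),(-42,55,55),(42,55,55)]]:
        pts=[proj(W,capt(q.o,q.y,m)+dp) for m in P]
        cv2.polylines(v,[np.round(np.array(pts)*8).astype(np.int32)],False,(255,0,0),1,cv2.LINE_AA,3)
    save(v,"l_"+c); f.append(v)
save(np.hstack([cv2.resize(f[1][250:420,240:440],(400,340),interpolation=3),cv2.resize(f[3],(400,340))]),"lift")
print(f[0],f[2])
E
```

```text
[ 0.3538 -0.4566  0.2514] [-1.2778  0.3168 -2.0906] [-0.4317  3.4661  0.0026] 0.008118786070807597
[-0.2902  0.2273 -1.7416] [-0.3473 -0.1066 -2.4318]
```

View pics/lift.png

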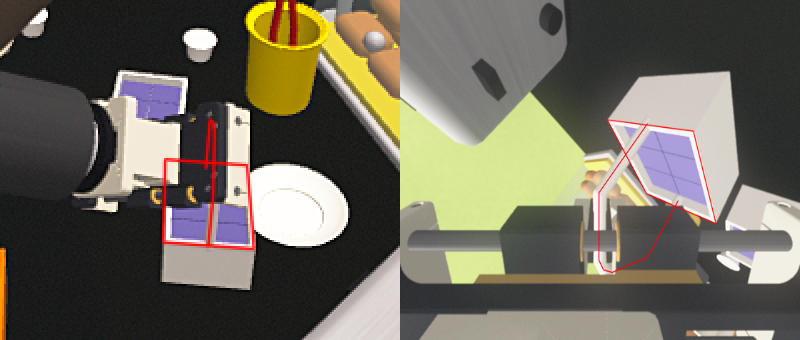

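The lift is upright and the overlay matches in both views; the weight is ~2 N. Next, transport.

```bash
cat > k.py <<'E'
from h import *
seat=np.array([.6415,.0495,.215]); hy=7.8; th=50
def tcp(xh,yh,zh,seat=seat,hy=hy):
    "TCP pose for caddy peak at (xh,yh,zh) mm in hook-seat frame"
    Z=R.from_euler('z',hy,degrees=True).as_matrix(); P=seat+Z@(np.array([xh,yh,zh])/1e3)
    M=Rg(hy,th,-1); return P+Z@np.array([0,-.034,-.021])-G*M[:,2],M
def peak():
    p,M,st=pose(); M0=Rg(0,th,-1); Z=M@M0.T; rv=R.from_matrix(Z).as_rotvec(degrees=True)
    return p+G*M[:,2]+Z@np.array([0,.034,.021]),rv,st
def rel(seat=seat,hy=hy):
    P,rv,st=peak(); print("peak",P,"tilt/yaw",rv,"in hook frame mm",1e3*R.from_euler('z',-hy,degrees=True).apply(P-seat),"F",st["force"],"w",st["width"])
E
python3 - <<'E'
from k import *
rel(); todo(*tcp(-70,0,50))
E
```

```text
peak [ 0.5026 -0.4084  0.1916] tilt/yaw [ -0.0861  -0.04   -20.7964] in hook frame mm [-199.8001 -434.7725  -23.4441] F [-0.3473 -0.1066 -2.4318] w 0.008636110405152305
shift mm [110.8435 382.9203  73.3953] rotvec deg [ 0.0835  0.046  28.5964] 28.596544700887236
```

Request:
move_arm(
  deltas=[
    [0, 2, 8, 0, 0, 0],
    [-2, 5, 13, 0, 0, 0],
    [-3, 8, 16, 0, 0, 0],
    [-3, 12, 16, 0, 0, 0.5],
    [-2, 16, 16, 0, 0, 1],
  ],
)

```text
t: 11.75
eef_pos: [0.3432, -0.4134, 0.3192]
ee_rot: [-2.27, 0.674, -1.909]
force: [0.9, 0.0, -2.2]
width: 0.0081
```

Request:
move_arm(
  deltas=[
    [2, 17, 2, 0, 0, 1.2],
    [3, 19, 2, 0, 0, 1.4],
    [3, 20, 1, 0, 0, 1.4],
    [3, 20, 0, 0, 0, 1.4],
    [4, 20, 0, 0, 0, 1.4],
  ],
)

```text
t: 12.17
eef_pos: [0.3585, -0.3154, 0.3227]
ee_rot: [-2.271, 0.675, -1.788]
force: [1.8, -0.6, -1.9]
width: 0.0083
```

Request:
move_arm(
  deltas=[
    [4, 20, 0, 0, 0, 1.4],
    [4, 20, 0, 0, 0, 1.4],
    [5, 20, 0, 0, 0, 1.4],
    [6, 20, 0, 0, 0, 1.4],
    [7, 20, 0, 0, 0, 1.4],
  ],
)

```text
t: 12.58
eef_pos: [0.3844, -0.2154, 0.3227]
ee_rot: [-2.271, 0.675, -1.666]
force: [1.5, 0.1, -1.9]
width: 0.0083
```

```bash
python3 - <<'E'
from k import *
rel(); todo(*tcp(-70,0,50)); print(pose()[2]["q"])
E
```

```text
peak [ 0.5149 -0.1293  0.2636] tilt/yaw [ 0.0648  0.0918 -5.3917] in hook frame mm [-149.6453 -159.9718   48.5522] F [ 1.4582  0.0622 -1.921 ] w 0.008294589075311927
shift mm [ 80.1809 141.8266   1.3158] rotvec deg [-0.0585 -0.0962 13.1917] 13.192135884837535
[-0.7223  0.0474 -0.4373 -1.2394 -0.9603  1.0159]
```

Request:
move_arm(
  deltas=[
    [9, 18, 0, 0, 0, 1.4],
    [9, 17, 0, 0, 0, 1.4],
    [9, 16, 0, 0, 0, 1.4],
    [9, 15, 0, 0, 0, 1.4],
    [8, 14, 0, 0, 0, 1.4],
  ],
)

```text
t: 13.0
eef_pos: [0.4285, -0.1354, 0.3227]
ee_rot: [-2.271, 0.675, -1.543]
force: [0.1, -0.8, -3.0]
width: 0.0086
```

Request:
move_arm(
  deltas=[
    [8, 14, 0, 0, 0, 1.4],
    [8, 14, 0, 0, 0, 1.4],
    [8, 13, 0, 0, 0, 1.3],
    [7, 12, 0, 0, 0, 1.2],
    [5, 9, 1, 0, 0, 0.9],
  ],
)

```text
t: 13.42
eef_pos: [0.4644, -0.0735, 0.3235]
ee_rot: [-2.272, 0.675, -1.435]
force: [-0.3, -0.5, -2.4]
width: 0.0082
```

```bash
python3 - <<'E'
from k import *
rel(); todo(*tcp(-70,0,50)); print(pose()[2]["q"])
for c in ["wrist","side","top"]:
    s=arm.get_state(); im=arm.grab_frame(c); save(im,"h1_"+c); W=cam(c,s)
    print(c,"pred seat",proj(W,seat),"peak",proj(W,peak()[0]))
    for t in ["hook_seat","caddy_peak"]: print(t,[(d["xy"],round(d["score"],2)) for d in arm.spot_point(t,c)[:3]])
    P=[(-28,22),(-18,6),(-6,0),(12,0),(60,9),(68,30)]
    pts=[proj(W,seat+R.from_euler('z',hy,degrees=True).apply([x/1e3,0,z/1e3])) for x,z in P]
    v=cv2.polylines(im.copy(),[np.round(np.array(pts)*8).astype(np.int32)],False,(255,0,0),1,cv2.LINE_AA,3)
    save(v,"h1o_"+c)
a=cv2.imread("pics/h1o_wrist.png");b=cv2.imread("pics/h1o_side.png")[120:270,260:400];d=cv2.imread("pics/h1o_top.png")[85:175,245:329]
cv2.imwrite("pics/h1.png",np.hstack([cv2.resize(a,(400,300)),cv2.resize(b,(280,300),interpolation=2)]))
cv2.imwrite("pics/h1t.png",np.hstack([cv2.resize(b,(400,428),interpolation=2),cv2.resize(d,(400,428),interpolation=2)]))
E
```

```text
peak [0.5718 0.0402 0.2643] tilt/yaw [0.0632 0.1285 7.8535] in hook frame mm [-70.3631   0.2493  49.3422] F [-0.3397 -0.4774 -2.3793] w 0.008173404331586821
shift mm [ 0.1496 -0.0315  0.4836] rotvec deg [-0.0542 -0.1324 -0.0535] 0.15273283091561726
[-0.3376  0.0584 -0.4177 -1.2695 -0.8337  0.9505]
wrist pred seat [263.4459 233.2801] peak [283.5823 333.3469]
hook_seat [([264.0, 229.4], 0.96)]
caddy_peak [([285.7, 331.6], 0.55)]
side pred seat [329.8682 186.7869] peak [307.2912 174.7274]
hook_seat [([330.2, 188.9], 0.68)]
caddy_peak [([215.7, 362.0], 0.68)]
top pred seat [287.0399 139.7527] peak [291.3515 162.7841]
hook_seat [([285.1, 139.4], 0.41)]
caddy_peak [([289.5, 162.4], 0.84)]
```

View pics/h1.png

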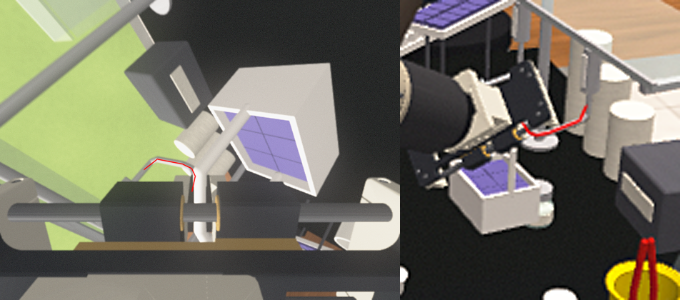

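Pictures so far: 7. The hook overlay lies on the free hook in both views (wrist seat predicted (263,233), seen (264,229)). The caddy is upright in front of the hook tip. Next I refine the seat.

```bash
python3 - <<'E'
from k import *
st=arm.get_state(); W,S,T=cam("wrist",st),cam("side"),cam("top")
print(W[0][0,0])
w=ray(W,(264,229.4))
for nm,o in [("side",ray(S,(330.2,188.9))),("side0",ray(S,(329.2,187.1))),("top",ray(T,(285.1,139.4))),("top0",ray(T,(287.6,139.5)))]:
    x,e=tri([w,o]); print(nm,x,e)
x,e=tri([w,ray(S,(329.7,188)),ray(T,(286.4,139.5))]); print("all",x,e)
print("on z=.215", onz(w,.215)," miss of my seat:",1e3*(lambda v:v-w[1]*(v@w[1]))(seat-w[0]))
x,e=tri([ray(W,(285.7,331.6)),ray(T,(289.5,162.4))]);print("peak seen",x,e,peak()[0])
P=peak()[0];o,d=ray(W,(285.7,331.6));v=P-o;print("peak miss wrist",1e3*(v-d*(v@d)))
E
```

```text
291.71753045137535
side [0.638  0.0387 0.2149] [0.0005532849173555462, 0.0005532849173557128]
side0 [0.6374 0.0407 0.2168] [0.002206227835032822, 0.0022062278350329944]
top [0.6457 0.0526 0.2116] [0.0032760697817154467, 0.0032760697817154623]
top0 [0.6436 0.0473 0.213 ] [0.0012534606934495693, 0.0012534606934496361]
all [0.6433 0.0497 0.2119] [0.003185196977451758, 0.00209738229379951, 0.0016553540091295805]
on z=.215 [0.6389 0.0402 0.215 ]  miss of my seat: [-2.9341  3.1428  1.7511]
peak seen [0.5737 0.0419 0.2647] [0.0005878794210950731, 0.0005878794210948444] [0.5723 0.0373 0.2656]
peak miss wrist [ 0.2066 -0.1141  0.8228]
```

Request:
move_arm(
  deltas=[
    [0, 0, 0, 0, 0, 0],
    [0, 0, 0, 0, 0, 0],
    [0, 0, 0, 0, 0, 0],
    [0, 0, 0, 0, 0, 0],
    [0, 0, 0, 0, 0, 0],
  ],
)

```text
t: 14.28
eef_pos: [0.4646, -0.0756, 0.3247]
ee_rot: [-2.269, 0.674, -1.437]
force: [0.3, -0.5, -2.8]
width: 0.0083
```

```bash
python3 - <<'E'
from k import *
S,T=cam("side"),cam("top"); ws=[]
for i in range(3):
    rel(); s=arm.get_state(); arm.grab_frame("wrist"); W=cam("wrist",s)
    r=arm.spot_point("hook_seat","wrist"); k=arm.spot_point("caddy_peak","wrist")
    print(r[0]["xy"],proj(W,seat),k and k[0]["xy"],proj(W,peak()[0])); ws.append(ray(W,r[0]["xy"]))
    if k: 
        x,e=tri([ray(W,k[0]["xy"]),ray(T,(289.5,162.4))]);print(" peak seen",x,e)
for i in range(3):
    x,e=tri([ws[i],ray(S,(329.7,188)),ray(T,(286.4,139.5))]); print("all",x,e,onz(ws[i],.215))
E
```

```text
peak [0.5724 0.0378 0.2657] tilt/yaw [-0.0187  0.0032  7.6798] in hook frame mm [-70.0353  -2.2631  50.6864] F [ 0.3275 -0.5369 -2.8111] w 0.008314088708590892
[265.9, 231.8] [266.6241 233.9887] [283.8, 334.4] [284.5979 332.5181]
 peak seen [0.5735 0.0418 0.2667] [0.0006806951193485554, 0.0006806951193485062]
peak [0.5724 0.0378 0.2657] tilt/yaw [-0.0203  0.0046  7.6831] in hook frame mm [-70.0161  -2.2181  50.6564] F [-0.4026 -0.1857 -2.4161] w 0.008434048205092054
[266.6, 231.4] [266.5842 233.9917] [285.9, 334.1] [284.5828 332.5889]
 peak seen [0.5732 0.0421 0.2659] [0.00016057873329284223, 0.00016057873329296848]
peak [0.5724 0.0378 0.2657] tilt/yaw [-0.0216  0.0034  7.6883] in hook frame mm [-70.0177  -2.1755  50.6625] F [-0.4614  0.131  -0.8837] w 0.008379701513436639
[269.0, 234.0] [266.5597 233.9511] [287.1, 329.5] [284.5317 332.5442]
 peak seen [0.5738 0.042  0.2634] [0.00044247509473235386, 0.0004424750947322168]
all [0.6427 0.0504 0.2123] [0.0018273694527680899, 0.001779442193330168, 0.0008760756686298918] [0.6394 0.0447 0.215 ]
all [0.6427 0.0506 0.2119] [0.0015182067159386658, 0.0015196478308675525, 0.0007112337388936433] [0.6372 0.0426 0.215 ]
all [0.642  0.0513 0.2121] [0.0015024191012345744, 0.0015667992683866087, 0.0007546842741268626] [0.6365 0.0461 0.215 ]
```

Request:
move_arm(
  deltas=[
    [4, 1, 0, 0, 0, 0],
    [6, 1, 0, 0, 0, 0],
    [7, 1.5, 0, 0, 0, 0],
    [7, 1, 0, 0, 0, 0],
    [7, 1.5, 0, 0, 0, 0],
  ],
)

```text
t: 15.15
eef_pos: [0.4966, -0.0694, 0.3247]
ee_rot: [-2.269, 0.674, -1.437]
force: [0.3, -0.6, -2.2]
width: 0.0085
```

Request:
move_arm(
  deltas=[
    [7, 1, 0, 0, 0, 0],
    [7, 1, 0, 0, 0, 0],
    [7, 1, 0, 0, 0, 0],
    [5, 1, 0, 0, 0, 0],
    [3, 0.5, 0, 0, 0, 0],
  ],
)

```text
t: 15.57
eef_pos: [0.5254, -0.0648, 0.3246]
ee_rot: [-2.269, 0.674, -1.437]
force: [0.3, 0.6, -1.4]
width: 0.0084
```

```bash
python3 - <<'E'
from k import *
rel(); todo(*tcp(3,0,45)); W=[]
for c in ["wrist","side"]:
    s=arm.get_state(); im=arm.grab_frame(c); W=cam(c,s)
    P=[(-28,22),(-18,6),(-6,0),(12,0),(60,9),(68,30)]
    Z=R.from_euler('z',hy,degrees=True)
    pts=[proj(W,seat+Z.apply([x/1e3,0,z/1e3])) for x,z in P]
    v=cv2.polylines(im.copy(),[np.round(np.array(pts)*8).astype(np.int32)],False,(255,0,0),1,cv2.LINE_AA,3)
    pk=peak()[0]; cv2.circle(v,tuple(int(round(x)) for x in proj(W,pk)),3,(0,255,0),1)
    if c=="side": v=cv2.resize(v[120:250,270:400],(420,420),interpolation=2)
    save(v,"i_"+c)
    print(c,[(d["xy"],round(d["score"],2)) for d in arm.spot_point("hook_seat",c)[:2]],proj(W,seat))
a=cv2.imread("pics/i_wrist.png");b=cv2.imread("pics/i_side.png")
cv2.imwrite("pics/i.png",np.hstack([a[:, 130:510],b]))
E
```

```text
peak [0.6332 0.0486 0.2655] tilt/yaw [-0.0102  0.0137  7.7002] in hook frame mm [-8.395   0.1983 50.528 ] F [ 0.2954  0.5941 -1.3589] w 0.008405016091868481
shift mm [11.4994  1.1607 -5.6079] rotvec deg [ 0.0111 -0.013   0.0998] 0.10126988953558727
wrist [] [321.3455 259.1493]
side [] [329.8682 186.7869]
```

View pics/i.png

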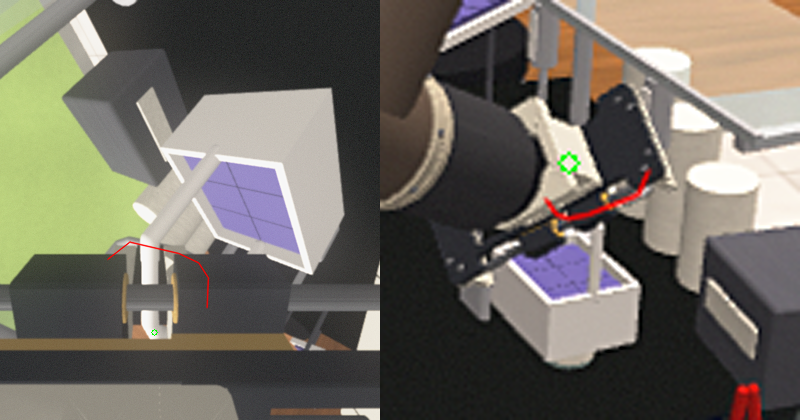

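Request:
move_arm(
  deltas=[
    [3, 0.5, 0, 0, 0, 0],
    [4, 0.5, -1, 0, 0, 0.1],
    [3, 0.2, -2, 0, 0, 0],
    [1.5, 0, -2, 0, 0, 0],
    [0, 0, -2, 0, 0, 0],
  ],
)

```text
t: 16.18
eef_pos: [0.5364, -0.0638, 0.3174]
ee_rot: [-2.269, 0.674, -1.435]
force: [-0.0, 0.4, -2.4]
width: 0.0085
```

Request:
move_arm(
  deltas=[
    [0, 0, -3, 0, 0, 0],
    [0, 0, -3, 0, 0, 0],
    [0, 0, -3, 0, 0, 0],
    [0, 0, -3, 0, 0, 0],
    [0, 0, -3, 0, 0, 0],
  ],
)

```text
t: 16.6
eef_pos: [0.536, -0.0639, 0.3023]
ee_rot: [-2.269, 0.674, -1.435]
force: [-0.8, 0.4, -2.9]
width: 0.008
```

Request:
move_arm(
  deltas=[
    [0, 0, -3, 0, 0, 0],
    [0, 0, -3, 0, 0, 0],
    [0, 0, -2, 0, 0, 0],
    [0, 0, -2, 0, 0, 0],
    [0, 0, -1, 0, 0, 0],
  ],
)

```text
t: 17.02
eef_pos: [0.5361, -0.0638, 0.2914]
ee_rot: [-2.269, 0.674, -1.435]
force: [0.5, -0.1, -2.3]
width: 0.0085
```

```bash
python3 - <<'E'
from k import *
rel(); print(arm.get_state()["moment"])
E
```

```text
peak [0.6437 0.0497 0.2323] tilt/yaw [-0.0119  0.0228  7.7818] in hook frame mm [ 2.2012 -0.1009 17.2834] F [ 0.4736 -0.0543 -2.3011] w 0.008546607151786446
[-2.088   2.8716 -0.0364]
```

Request:
move_arm(
  deltas=[
    [0, 0, -1, 0, 0, 0],
    [0, 0, -1, 0, 0, 0],
    [0, 0, -1, 0, 0, 0],
    [0, 0, -1, 0, 0, 0],
    [0, 0, -1, 0, 0, 0],
  ],
)

```text
t: 17.43
eef_pos: [0.5361, -0.0638, 0.2867]
ee_rot: [-2.269, 0.674, -1.435]
force: [0.0, 0.5, -1.7]
width: 0.0085
```

Request:
move_arm(
  deltas=[
    [0, 0, -1, 0, 0, 0],
    [0, 0, -1, 0, 0, 0],
    [0, 0, -1, 0, 0, 0],
    [0, 0, -1, 0, 0, 0],
    [0, 0, -1, 0, 0, 0],
  ],
)

```text
t: 17.85
eef_pos: [0.5361, -0.0638, 0.2817]
ee_rot: [-2.269, 0.674, -1.435]
force: [-1.0, 0.5, -1.1]
width: 0.0084
```

Request:
move_arm(
  deltas=[
    [0, 0, -1, 0, 0, 0],
    [0, 0, -1, 0, 0, 0],
    [0, 0, -1, 0, 0, 0],
    [0, 0, -1, 0, 0, 0],
    [0, 0, 0, 0, 0, 0],
  ],
)

```text
t: 18.27
eef_pos: [0.5361, -0.0638, 0.2775]
ee_rot: [-2.269, 0.674, -1.435]
force: [0.9, 0.5, -1.9]
width: 0.0083
```

```bash
cat > f.py <<'E'
from k import *
F=[];Mo=[]
for i in range(6):
    im=arm.grab_frame("side"); s=arm.get_state(); F.append(s["force"]);Mo.append(s["moment"])
rel(); print("F",np.mean(F,0),np.std(F,0),"M",np.mean(Mo,0)); save(im,"f_side")
E
python3 f.py
```

```text
peak [0.6438 0.0497 0.2188] tilt/yaw [-0.0231 -0.0044  7.7867] in hook frame mm [ 2.2807 -0.1045  3.7634] F [ 0.7781  0.3851 -1.01  ] w 0.008231389260288442
F [ 0.1095  0.3656 -1.4231] [0.4256 0.2203 0.3531] M [-1.8537  2.5995  0.0404]
```

Request:
move_arm(
  deltas=[
    [0, 0, -0.8, 0, 0, 0],
    [0, 0, -0.8, 0, 0, 0],
    [0, 0, -0.8, 0, 0, 0],
    [0, 0, -0.8, 0, 0, 0],
    [0, 0, -0.8, 0, 0, 0],
  ],
)

```text
t: 18.98
eef_pos: [0.5361, -0.0638, 0.2737]
ee_rot: [-2.269, 0.674, -1.435]
force: [-0.1, 0.9, -0.5]
width: 0.0083
```

```bash
python3 f.py
```

```text
peak [0.6438 0.0497 0.2147] tilt/yaw [-0.0178  0.0016  7.7855] in hook frame mm [ 2.2607 -0.0935 -0.2893] F [-0.0505  0.4826 -1.2769] w 0.008032828520730057
F [ 0.3736  0.316  -0.9017] [0.5484 0.5114 0.6069] M [-1.7349  2.4728  0.0417]
```

Request:
move_arm(
  deltas=[
    [0, 0, -0.8, 0, 0, 0],
    [0, 0, -0.8, 0, 0, 0],
    [0, 0, -0.8, 0, 0, 0],
    [0, 0, -0.8, 0, 0, 0],
    [0, 0, -0.8, 0, 0, 0],
  ],
)

```text
t: 19.7
eef_pos: [0.5361, -0.0638, 0.2696]
ee_rot: [-2.269, 0.674, -1.435]
force: [0.5, 0.7, 0.2]
width: 0.0084
```

```bash
sed -i 's/range(6)/range(12)/' f.py; python3 f.py
```

```text
peak [0.6437 0.0497 0.2107] tilt/yaw [-0.0208  0.0018  7.7878] in hook frame mm [ 2.2392 -0.0835 -4.3096] F [ 1.6717 -0.0197 -1.0639] w 0.008609171184834188
F [ 0.4478  0.4187 -0.7132] [0.6078 0.5129 0.5525] M [-1.6527  2.3895  0.047 ]
```

Request:
move_arm(
  deltas=[
    [0, 0, -0.8, 0, 0, 0],
    [0, 0, -0.8, 0, 0, 0],
    [0, 0, -0.8, 0, 0, 0],
    [0, 0, -0.8, 0, 0, 0],
    [0, 0, -0.4, 0, 0, 0],
  ],
)

```text
t: 20.72
eef_pos: [0.5361, -0.0638, 0.266]
ee_rot: [-2.269, 0.674, -1.435]
force: [0.1, 0.4, -0.5]
width: 0.0081
```

```bash
python3 f.py
```

```text
peak [0.6437 0.0497 0.2071] tilt/yaw [-0.0212  0.0041  7.7889] in hook frame mm [ 2.2225 -0.0699 -7.9256] F [ 0.0952  0.5979 -0.1956] w 0.008856228969034905
F [ 0.5858  0.7825 -0.138 ] [0.3817 0.4352 0.3575] M [-1.5409  2.2741  0.0488]
```

```bash
python3 - <<'E'
from k import *
s=arm.get_state(); im=arm.grab_frame("wrist"); W=cam("wrist",s); sd=cv2.imread("pics/f_side.png")
top=arm.grab_frame("top")
sk=peak()[0]-[0,0,.009]; Z=R.from_euler('z',hy,degrees=True)
v=im[:,:,::-1].copy()
P=[(-28,22),(-18,6),(-6,0),(12,0),(60,9),(68,30)]
pts=[proj(W,sk+Z.apply([(x-2)/1e3,0,z/1e3])) for x,z in P]
cv2.polylines(v,[np.round(np.array(pts)*8).astype(np.int32)],False,(0,0,255),1,cv2.LINE_AA,3)
cv2.imwrite("pics/b.png",np.hstack([v[:,130:510],cv2.resize(sd[120:260,270:410],(420,420),interpolation=2)]))
E
```

```text
(no output)
```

View pics/b.png

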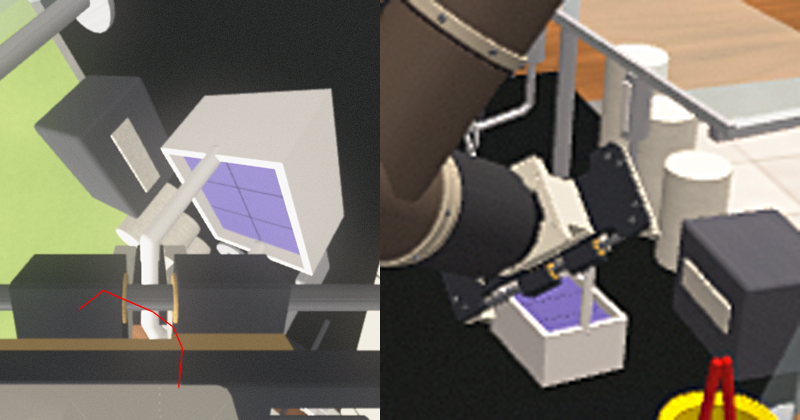

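Request:
move_arm(
  deltas=[
    [0, 0, -0.3, 0, 0, 0],
    [0, 0, 0, 0, 0, 0],
    [0, 0, 0, 0, 0, 0],
    [0, 0, 0, 0, 0, 0],
    [0, 0, 0, 0, 0, 0],
  ],
  squeeze=20,
)

```text
t: 21.83
eef_pos: [0.536, -0.0638, 0.2658]
ee_rot: [-2.269, 0.674, -1.435]
force: [-0.4, 0.7, -0.5]
width: 0.0093
```

Request:
move_arm(
  deltas=[
    [0, 0, 0, 0, 0, 0],
    [0, 0, 0, 0, 0, 0],
    [0, 0, 0, 0, 0, 0],
    [0, 0, 0, 0, 0, 0],
    [0, 0, 0, 0, 0, 0],
  ],
  squeeze=8,
)

```text
t: 22.25
eef_pos: [0.5361, -0.0638, 0.2658]
ee_rot: [-2.269, 0.674, -1.435]
force: [-0.8, 0.7, -0.7]
width: 0.01
```

Request:
move_arm(
  deltas=[
    [0, 0, 0, 0, 0, 0],
    [0, 0, 0, 0, 0, 0],
    [0, 0, 0, 0, 0, 0],
    [0, 0, 0, 0, 0, 0],
    [0, 0, 0, 0, 0, 0],
  ],
  squeeze=3,
)

```text
t: 22.67
eef_pos: [0.5361, -0.0638, 0.2658]
ee_rot: [-2.269, 0.674, -1.435]
force: [-0.5, 0.9, 0.1]
width: 0.0096
```

```bash
python3 f.py
```

```text
peak [0.6437 0.0497 0.2068] tilt/yaw [-0.0201  0.0043  7.7864] in hook frame mm [ 2.2352 -0.0937 -8.246 ] F [-0.708   0.4685 -0.7143] w 0.009750606284810188
F [-0.3718  0.1819 -0.4316] [0.331  0.6293 0.33  ] M [-1.5688  2.4198  0.2245]
```

Request:
move_arm(
  deltas=[
    [0, 0, -0.5, 0, 0, 0],
    [0, 0, -0.5, 0, 0, 0],
    [0, 0, -0.5, 0, 0, 0],
    [0, 0, -0.5, 0, 0, 0],
    [0, 0, 0, 0, 0, 0],
  ],
)

```text
t: 23.68
eef_pos: [0.5361, -0.0638, 0.2637]
ee_rot: [-2.269, 0.674, -1.435]
force: [0.5, 0.9, 0.3]
width: 0.01
```

```bash
python3 f.py
```

```text
peak [0.6437 0.0497 0.2048] tilt/yaw [-0.021   0.003   7.7893] in hook frame mm [  2.225   -0.0816 -10.2196] F [0.4737 0.6823 0.5709] w 0.009789360338291999
F [-0.2826  0.5017  0.223 ] [0.5206 0.4385 0.6644] M [-1.4907  2.389   0.2636]
```

Balanced now (Fz ≈ 0 within noise, moments at the unloaded values). Opening in small steps.

Request:
move_arm(
  deltas=[
    [0, 0, 0, 0, 0, 0],
    [0, 0, 0, 0, 0, 0],
    [0, 0, 0, 0, 0, 0],
    [0, 0, 0, 0, 0, 0],
    [0, 0, 0, 0, 0, 0],
  ],
  claw=214,
)

```text
t: 24.7
eef_pos: [0.5361, -0.0639, 0.2638]
ee_rot: [-2.269, 0.674, -1.435]
force: [0.7, 0.2, -0.3]
width: 0.0139
```

Request:
move_arm(
  deltas=[
    [0, 0, 0, 0, 0, 0],
    [0, 0, 0, 0, 0, 0],
    [0, 0, 0, 0, 0, 0],
    [0, 0, 0, 0, 0, 0],
    [0, 0, 0, 0, 0, 0],
  ],
  claw=150,
)

```text
t: 25.12
eef_pos: [0.5361, -0.0638, 0.2638]
ee_rot: [-2.269, 0.674, -1.435]
force: [0.4, 0.3, -0.1]
width: 0.0353
```

Request:
move_arm(
  deltas=[
    [0, 0, 0, 0, 0, 0],
    [0, 0, 0, 0, 0, 0],
    [0, 0, 0, 0, 0, 0],
    [0, 0, 0, 0, 0, 0],
    [0, 0, 0, 0, 0, 0],
  ],
)

```text
t: 25.53
eef_pos: [0.5361, -0.0638, 0.2638]
ee_rot: [-2.269, 0.674, -1.435]
force: [-0.1, 0.2, 0.7]
width: 0.0362
```

```bash
python3 f.py; python3 - <<'E'
from k import *
for i in range(2):
    s=arm.get_state(); im=arm.grab_frame("wrist"); W=cam("wrist",s); print(s["t"],[(d["xy"],round(d["score"],2)) for d in arm.spot_point("caddy_peak","wrist")[:2]],proj(W,peak()[0]))
v=im[:,:,::-1].copy(); sk=peak()[0]; Z=R.from_euler('z',hy,degrees=True)
P=[(-51,50),(-52,115),(-12,147),(0,150),(12,147),(52,115),(51,50)]
pts=[proj(W,sk+Z.apply([0,y/1e3,(z-150)/1e3])) for y,z in P]
cv2.polylines(v,[np.round(np.array(pts)*8).astype(np.int32)],False,(0,0,255),1,cv2.LINE_AA,3)
cv2.circle(v,tuple(int(x) for x in proj(W,s["eef_pos"]+pose()[1][:,2]*G)),4,(0,255,0),1)
sd=cv2.imread("pics/f_side.png")
cv2.imwrite("pics/r.png",np.hstack([v[:,130:510],cv2.resize(sd[120:260,270:410],(420,420),interpolation=2)]))
E
```

```text
peak [0.6437 0.0497 0.2047] tilt/yaw [-0.0186  0.0064  7.7854] in hook frame mm [  2.2172  -0.0997 -10.2563] F [ 0.177   0.419  -0.6419] w 0.036100838919390615
F [0.0276 0.013  0.0433] [0.3962 0.2652 0.54  ] M [-1.5831  2.2837  0.0022]
26.1333 [([286.1, 333.6], 0.69)] [284.5073 332.5915]
26.2333 [([285.7, 333.6], 0.8)] [284.53   332.5202]
```

View pics/r.png

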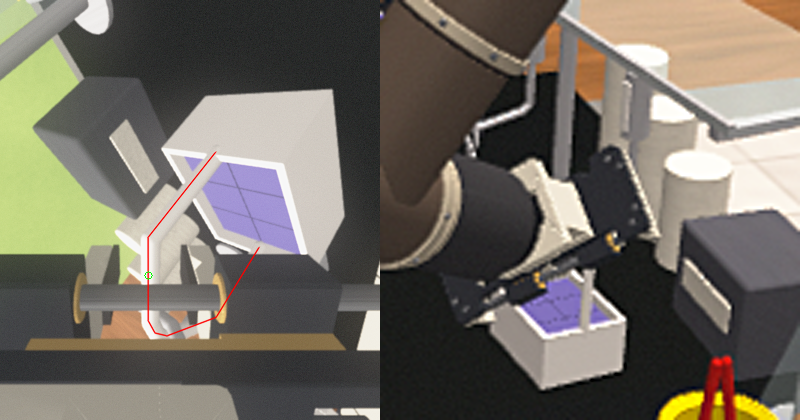

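Picture 10: the caddy hangs where it was, with the peak within 2 px of the prediction, and the bar is free between the open pads. Backing out along the tool axis.

Request:
move_arm(
  deltas=[
    [-1.4, -1, 1, 0, 0, 0],
    [-2.8, -2, 2, 0, 0, 0],
    [-4.2, -3, 3, 0, 0, 0],
    [-4.2, -3, 3, 0, 0, 0],
    [-4.2, -3, 3, 0, 0, 0],
  ],
)

```text
t: 26.75
eef_pos: [0.5187, -0.0762, 0.2762]
ee_rot: [-2.269, 0.674, -1.435]
force: [0.2, -0.3, -0.1]
width: 0.0359
```

Request:
move_arm(
  deltas=[
    [-5.6, -4, 4, 0, 0, 0],
    [-7, -5, 5, 0, 0, 0],
    [-7, -5, 5, 0, 0, 0],
    [-10.5, -7.5, 7.5, 0, 0, 0],
    [-10.5, -7.5, 7.5, 0, 0, 0],
  ],
)

```text
t: 27.17
eef_pos: [0.4776, -0.1055, 0.3055]
ee_rot: [-2.269, 0.674, -1.435]
force: [0.3, -0.8, -0.1]
width: 0.036
```

Request:
move_arm(
  deltas=[
    [-10, -8, 5, 0, 0, 0],
    [-10, -14, 4, 0, 0, 0],
    [-8, -16, 2, 0, 0, 0],
    [-5, -12, 0, 0, 0, 0],
    [-2, -6, 0, 0, 0, 0],
  ],
)

```text
t: 27.58
eef_pos: [0.4424, -0.1624, 0.3166]
ee_rot: [-2.268, 0.672, -1.436]
force: [-0.0, -0.2, -0.7]
width: 0.0361
```

```bash
python3 - <<'E'
from k import *
import time
S,T=cam("side"),cam("top"); pr=np.array([.6437,.0497,.2047])
for i in range(3):
    si=arm.grab_frame("side"); a=arm.spot_point("caddy_peak","side"); h=arm.spot_point("hook_seat","side")
    ti=arm.grab_frame("top"); b=arm.spot_point("caddy_peak","top")
    print(arm.get_state()["t"],[(d["xy"],round(d["score"],2)) for d in a[:3]],[(d["xy"],round(d["score"],2)) for d in b[:3]],[d["xy"] for d in h[:2]])
print(proj(S,pr),proj(T,pr),arm.get_state()["force"])
save(np.hstack([cv2.resize(si[130:310,260:420],(400,450),interpolation=2),cv2.resize(ti[80:200,230:337],(400,450),interpolation=2)]),"end")
E
```

```text
27.8333 [([215.7, 362.7], 0.77)] [([286.9, 140.3], 0.97)] []
28.0833 [([216.6, 362.1], 0.81)] [([287.5, 142.2], 0.92), ([456.2, 287.7], 0.63)] []
28.3333 [([215.8, 362.5], 0.59)] [([287.1, 140.5], 0.73), ([460.1, 284.2], 0.52)] []
[330.3915 190.0429] [287.0339 139.7348] [-0.3166  0.1077 -0.524 ]
```

View pics/end.png

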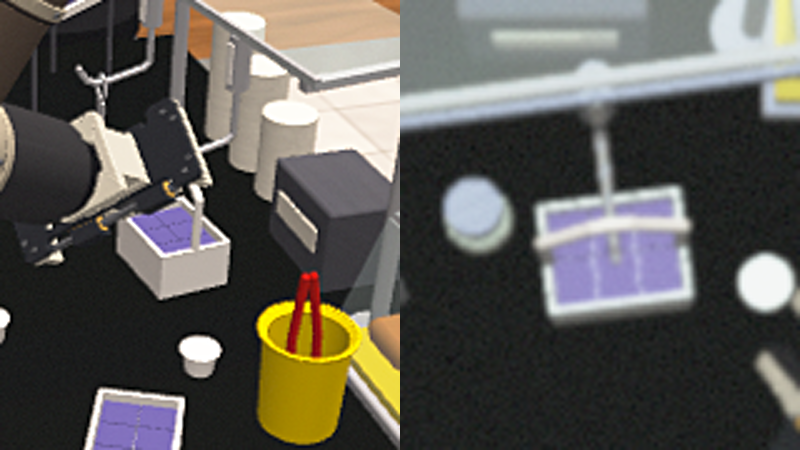

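Picture 11: the caddy hangs level on the free hook in the bend, with the gripper clear. I'll step back a little, check stillness, and hand in.

Request:
move_arm(
  deltas=[
    [-2, -10, 6, 0, 0, 0],
    [-2, -18, 8, 0, 0, 0],
    [-2, -18, 8, 0, 0, 0],
    [-2, -18, 6, 0, 0, 0],
    [-2, -10, 2, 0, 0, 0],
  ],
)

```text
t: 28.75
eef_pos: [0.4337, -0.2369, 0.3471]
ee_rot: [-2.268, 0.672, -1.435]
force: [0.6, 0.6, -0.8]
width: 0.0362
```

Request:
move_arm(
  deltas=[
    [0, 0, 0, 0, 0, 0],
    [0, 0, 0, 0, 0, 0],
    [0, 0, 0, 0, 0, 0],
    [0, 0, 0, 0, 0, 0],
    [0, 0, 0, 0, 0, 0],
  ],
)

```text
t: 29.17
eef_pos: [0.4336, -0.2342, 0.3456]
ee_rot: [-2.269, 0.674, -1.435]
force: [0.1, -0.3, -0.3]
width: 0.036
```

Request:
move_arm(
  deltas=[
    [0, 0, 0, 0, 0, 0],
    [0, 0, 0, 0, 0, 0],
    [0, 0, 0, 0, 0, 0],
    [0, 0, 0, 0, 0, 0],
    [0, 0, 0, 0, 0, 0],
  ],
)

```text
t: 29.58
eef_pos: [0.4337, -0.2347, 0.3458]
ee_rot: [-2.269, 0.674, -1.435]
force: [0.3, -0.9, -0.2]
width: 0.0358
```

```bash
python3 - <<'E'
from k import *
g=lambda:cv2.cvtColor(arm.grab_frame("top"),cv2.COLOR_RGB2GRAY)[125:172,262:320]
sh=lambda a,b: cv2.phaseCorrelate(a.astype(float),b.astype(float))[0]
f=[g() for _ in range(5)]; print("shift px",[np.round(sh(f[0],x),3) for x in f[1:]])
old=cv2.cvtColor(cv2.imread("pics/top0.png"),cv2.COLOR_BGR2GRAY); new=cv2.cvtColor(arm.grab_frame("top"),cv2.COLOR_RGB2GRAY); si=arm.grab_frame("side"); save(si,"end2")
for n,(u,v) in dict(mug=(153,208),jar=(250,136),cream=(328,155),cream2=(290,222),tub=(373,194),plate=(424,159),orange=(447,283),cup=(363,128)).items():
    a,b=[x[v-20:v+20,u-20:u+20].astype(float) for x in (old,new)]; print(n,np.round(sh(a,b),2),end=" ")
S=cam("side"); print([(d["xy"],round(d["score"],2)) for d in arm.spot_point("caddy_peak","side")], [(d["xy"],round(d["score"],2)) for d in arm.spot_point("hook_seat","side")],proj(S,[.6437,.0497,.2047]),arm.get_state()["t"])
E
```

```text
shift px [array([-0.047, -0.006]), array([ 0.015, -0.135]), array([-0.073,  0.033]), array([-0.005,  0.048])]
mug [-0.12  0.15] jar [ 0.01 -0.09] cream [ 0.04 -0.06] cream2 [-0.07 -0.01] tub [12.7  -2.65] plate [-0.11 -0.33] orange [-11.16  13.81] cup [ 0.05 -0.01] [([215.1, 360.7], 0.6)] [] [330.3915 190.0429] 30.0333
```

```bash
python3 - <<'E'
from h import *
t=arm.grab_frame("top"); s=arm.grab_frame("side"); o=cv2.imread("pics/side0.png")[:,:,::-1]
save(np.vstack([np.hstack([t[90:320,130:500],cv2.imread("pics/top0.png")[90:320,130:500,::-1]]),np.hstack([s[120:420,190:560],o[120:420,190:560]])]),"fin")
E
```

```text
(no output)
```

View pics/fin.png

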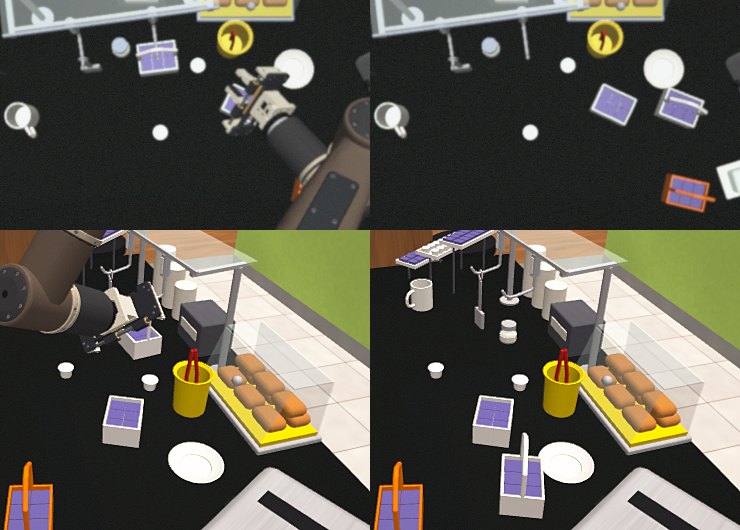

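Picture 12: everything else is where it stood. The tub and the orange caddy are only covered by the arm in the top view, and unmoved in the side view. The caddy hangs on the free hook. Handing in.

```bash
python3 -c "
from station import arm
print(arm.job_done())"
```

```text
the job is handed in; nothing more can be done
None
```

The white jam caddy is hanging by the top of its handle on the free hook, and I handed the job in at about 30 s of the 72 s allowed. I gripped it on the −y shoulder of the handle with the tool tilted forward to stay clear of the guard. I carried it upright over the hook's tip and lowered it until the spring took the load. The hook sank about 19 mm before I opened the gripper in small steps and backed out along the tool axis.

**Last checks**
- **Load transfer:** the vertical force on the tool went from about −2.2 N to about 0, within noise of about ±0.2 N. The force and moment readings pointed to slightly different balance points, about 2 mm of hook travel apart. I lowered a last 2 mm under a light grip to settle this.
- **Release:** the handle's peak stayed within about 2 px of its predicted place when the pads opened, so I saw no drop or spring-up.
- **Stillness:** successive top-view frames of the hanging caddy shifted by less than 0.15 px.
- **Other objects:** the mug, jam jar, creams, plate and tongs cup shifted by less than about 0.4 px in the top view.

**Checks that failed or disagreed**
- **Plain tub and orange caddy:** the automatic shift check gave large values for both, because the arm covers them in the top view. The side view shows both unmoved.
- **Hook from the side:** the network did not find the hanging caddy's peak or the hook in the side view at the end. The final hook position rests on the top view and the arm's own pose.

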